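# Hang the crucible on the swing-arm hook over the drip tray

## Task

First swing the lamp bracket's arm (the red knob is there to move it) until the hook at its end is over the middle of the steel drip tray. Then hang the white crucible by its wire bail handle in the dip of the hook, so that it hangs straight and still above the tray with the arm still in place. Keep the crucible upright all the way, and leave the brass valve, the green cone and the thermocouple sheath where they are.

Things in the scene. Friction and masses are not known exactly. Their poses are not given: they have to be found in the camera images.
- hook (a point): Steel hook at the end of the lamp bracket's arm, a 10 mm rod. Origin: lowest point of its dip, on top of the rod, where the bail must rest, 243 mm above the bench. Axes turn with the arm: x from the arm's end towards the column. The rod leaves the arm's end along +y (from y = -70 mm), is 20 mm above the origin at y = -34 mm, dips at the origin, then rises to its free tip (hook_tip).
- hook_tip (a point): Top of the hook's free tip, 34 mm along +y from the hook's origin and 26 mm above it; axes as the hook's. The bail comes in over this tip, moving along -y, and is then lowered into the dip.
- knob_mid (a point): Middle of the upright round red knob on the bracket's arm, to push or pinch from above: 24 mm across, 40 mm high (from 271 to 311 mm above the bench). Axes as the hook's. The arm turns about a fixed upright column (28 mm thick, 276 mm high) whose axis is 190 mm along +x from here (310 mm along +x and 70 mm along -y from the hook's origin).
- bar_mid (a point): Middle of the arm's top, 155 mm from the column's axis; axes as the hook's. The arm is a level bar 14 mm wide, 310 mm long, 250 to 266 mm above the bench, with a slim black lamp (130 x 34 mm, down to 236 mm) under its inner half. Its hinge is stiff: it stays where it is left, needs 3 to 4 N sideways at the knob, and turns about 0.7 rad either side of its middle.
- tray: Fixed open square steel drip tray, 130 x 130 mm, 20 mm high, walls 4 mm. Origin at the centre of its underside, on the bench.
- crucible: White ceramic crucible, 88 mm across the rim, 80 mm high, with a steel band and a rigid upright bail handle of 8 mm round dark wire; about 0.32 kg in all. Origin at the centre of its underside, z up. The bail lies in its x-z plane: uprights at x = -65 and +65 mm, and a level top bar along x, centre line 175 mm above the underside, with an 8 mm upward bend within 16 mm of the middle.
- bail_top (a point): Underside of the bail's raised middle bend, 179 mm above the crucible's underside: this rests on the hook. Axes as the crucible's; to hang, x must lie along x of the hook (either way round). Pinch the bar from above about 40 mm to one side of the middle to leave the middle free for the hook.
- valve: Bystander: brass needle valve body, 100 x 50 mm, 72 mm high with its black knob, loose. Origin at the centre of its underside.
- cone: Bystander: green plastic adapter cone, 64 mm across the foot, 85 mm high, loose. Origin at the centre of its underside.
- sheath: Bystander: steel thermocouple sheath lying along its x, 174 mm long, 30 mm high, with a dark head at -x, loose. Origin on its underside near its middle.
Mind the look-alikes: they are no part of the job. Several things look just like the tray: the one meant starts farthest from the robot's base.

How it is judged (in metres and radians):
On the way, in this order (a step that is already met when the one before it is completed fails the run):
1. the hook stays over the middle of the tray (within 35 mm seen from above) while the crucible still stands on the bench (horizontal distance between hook and tray below 0.035 m and height (world z) of crucible below 0.015 m), for 0.5 s.
2. the crucible's bail lies in the dip of the hook (distance between bail_top and hook below 0.018 m), for 0.2 s.
At the end, for the whole second after the job is handed in: Crucible hangs free in the hook: bail bend within 18 mm of the dip, tilt under 0.2 rad, slower than 60 mm/s, underside over 40 mm above the bench; hook within 40 mm of the tray centre seen from above (distance between bail_top and hook below 0.018 m and angle between crucible's own z axis and vertical below 0.2 rad and horizontal distance between hook and tray below 0.04 m and height (world z) of crucible above 0.04 m and linear speed of crucible below 0.06 m/s); the robot touches nothing.
It fails at once if the crucible is tipped by more than 0.6 rad (angle between crucible's own z axis and vertical above 0.6 rad).
It fails at once if a bystander (valve, cone or sheath) is moved by more than 25 mm (distance of any of valve, cone, sheath from where it was at the start of the episode above 0.025 m).
It also fails if it takes over 64 s, if anything falls off the work surface, if the arm or the gripper's body presses on something with over 40 N, if the wrist force passes 120 N, or if a joint passes its speed limit or range.

## Robot

A 6-joint arm with a two-finger parallel gripper is mounted at the origin on the work surface. World frame = base frame: x ahead of the robot, y to its left, z up, the work surface at z = 0. Lengths are in m, angles in degrees, forces in N, time in s.
With the tool pointing down it reaches from about 0.275 to 0.775 m from the base axis. Payload 14.6 kg.
Tool frame: the origin (TCP) lies midway between the tips of the shut fingers; the grasp point (between the pads) lies r.grasp_offset behind it (r.grasp_offset is the distance from the TCP to the grasp point, in m); z points along the fingers, x is the direction in which the jaws open and shut, and the axes are right-handed (so a half turn about z gives the same grasp; the last joint's range is limited). The gripper opens to 85 mm and grips with 20 to 120 N. Pads are 22 mm wide; open, the fingers measure 114 mm over their backs; the gripper's body (76 mm by 85 mm) begins 54 mm behind the grasp point. The pads swing forward as they close: fully open they stand 13 mm farther back than shut.
Start: joints at [-72.897, 15.075, -2.767, 72.158, 0, 81.102], TCP at [0.23, -0.472, 0.231] pointing down, gripper open.
Joint ranges: [-151.79, 151.79], [-50.71, 97.33], [-67.44, 78.34], [-121.81, 120.89], [-77.56, 73.72], [-180, 180]. Speed limits (degrees/s): [108.29, 108.29, 147.25, 159.86, 180, 180].

## Interface

Orientations are given as [roll, pitch, yaw] about the fixed x, y, z axes, in that order (R = Rz(yaw) Ry(pitch) Rx(roll)).
In Python, from cell import r gives the robot as it stands.
- The arm moves only by the shell command python3 -m crank 'ROWS' [FORCE]. ROWS is a JSON object of lists of equal length, an entry for each row: "delta_pos": the shift along the tool's x, y, z in mm, a list of three; "yaw": the turn about the tool's z in rad; "grip": the opening, from 0 (shut) to 1 (fully open). In form: {"delta_pos": [[x, y, z], ...], "yaw": [yaw, ...], "grip": [grip, ...]}. A call has exactly 8 rows; each row is the pose to reach, as a shift and turn from the pose measured when the call began, along the tool's axes at that moment; what a row does not reach only later rows make up. A row lasts 1/8 s, in which the tool goes at most 62.5 mm and 10.7 degrees, less where a joint would pass 70% of its speed; a pose out of reach is approached as far as the arm can. A call with a gripper value outside its range is refused whole. The fingers move at their own pace and stop on an object; FORCE is the grip in N (left out, the last holds). Time passes only in rows, so rows that repeat a pose let the fingers close, or fill a call up. It gives the time, the measured TCP pose, the force and the opening at its end, in the units of the state.
- r.read_state(): the state, without advancing time (a new reading comes with each control period).
- r.read_camera(name): name is "scene" or "top" or "wrist"; returns a dict with "color" (420x560x3 uint8, red, green, blue), "fx", "fy", "cx", "cy" (pixels), "R" (3x3) and "t" (3): a world point X has camera coordinates R X + t. Camera axes: x right, y down, z forward; pixel columns grow to the right and rows downward; lengths in m; the calibration is good to about 2 mm. A picture is of the moment at which its call begins. There is no depth.
- r.close_job(): hands the job in, once; it reports no verdict.
Trained networks look in the newest picture that a camera, given by its name, has taken for a name from the list of things; names that differ only in an ending like _2 or _b are one class to them, and where a whole thing is asked for, a point or a joint stands for the part that bears it (a point fixed in the world has none). Each returns a list of dicts, best first, with "conf" (0 to 1); they miss things now and then, are a little off and sometimes report something else, mostly with a low value. They report only what shows in the picture. A call takes as long as a camera call. They do not tell look-alikes from the thing itself.
- r.search_frame(camera, label): "xyz" ([x, y, z] in m, in world coordinates, good to about 4 mm: the middle of the surface that is visible of it).
- r.landmark_of(camera, label): "xyz" ([x, y, z] in m, in world coordinates, good to about 4 mm: a listed point, or the origin of a listed thing).
The state is a dict: "time": time; "joints": joint angles; "qd": joint speeds; "joint_torque": joint torques, N m; "tcp_pos": TCP position; "tcp_rot": TCP orientation; "wrist_force": force on the tool from outside, world axes, zero at the start; "ft_torque": the same for the moment, N m; "width": finger opening in m.
Only numpy, scipy, OpenCV 4.12 (cv2) and the standard library are available. Lean on these libraries where they do the work, as an engineer would, in place of code of your own. Each camera call takes 0.05 s, during which the arm holds its last target.

## Working session

There is one attempt and no reset: what is moved stays moved. The work goes in short steps, Python scripts to look and compute and a shell command to move; the robot and the scene stay as the last step left them, time stands still between calls to the robot, and variables do not carry over. Pictures are saved under pics/ and viewed, and the job is handed in when it is done.

```bash
ls; mkdir -p pics; python3 - <<'E'
from cell import r
import cv2
s=r.read_state(); print(s, r.grasp_offset)
for c in ["scene","top","wrist"]:
    d=r.read_camera(c); cv2.imwrite(f"pics/{c}0.png",d["color"][:,:,::-1])
    for n in ["hook","hook_tip","knob_mid","bar_mid","tray","crucible","bail_top","valve","cone","sheath"]:
        print(c,n,[( [round(v,3) for v in q["xyz"]],round(q["conf"],2)) for q in r.landmark_of(c,n)][:4])
E
```

```text
pics
{'time': 0.0, 'joints': array([-7.28971199e+01,  1.50981832e+01, -2.80397332e+00,  7.21580136e+01,
       -9.09795384e-04,  8.11032742e+01]), 'qd': array([ 0.01252653,  0.11296295,  0.01247272,  0.09979323, -0.09644863,
        0.00607177]), 'joint_torque': array([-3.17516380e-03, -6.37623525e+01,  3.84555745e+01,  1.40106463e-02,
       -8.99549491e-05,  1.52169571e-05]), 'tcp_pos': array([ 0.23006167, -0.47160133,  0.23082964]), 'tcp_rot': array([-1.79991593e+02,  5.95869113e-02, -6.40003892e+01]), 'wrist_force': array([-0.30486102,  0.63399216, -0.39459593]), 'ft_torque': array([-0.00248987,  0.01893739,  0.06340954]), 'width': 0.08556889733522383} 0.0187
scene hook [([0.519, -0.164, 0.241], 0.66)]
scene hook_tip [([0.501, -0.132, 0.272], 0.68)]
scene knob_mid [([0.659, -0.163, 0.286], 0.85)]
scene bar_mid [([0.692, -0.144, 0.266], 0.89)]
scene tray [([0.354, 0.153, -0.001], 0.96), ([0.224, 0.333, 0.002], 0.87), ([0.223, -0.32, 0.005], 0.69), ([0.519, 0.01, 0.001], 0.58)]
scene crucible [([0.435, 0.325, 0.001], 0.59)]
scene bail_top []
scene valve [([0.453, -0.211, 0.002], 0.
[... 219 characters left out ...]
-0.141, 0.265], 0.77), ([0.521, -0.163, 0.241], 0.41)]
top tray [([0.224, -0.318, -0.001], 0.81), ([0.515, 0.014, -0.004], 0.67), ([0.357, 0.159, -0.002], 0.61), ([0.52, -0.164, 0.241], 0.52)]
top crucible [([0.432, 0.329, -0.0], 0.91)]
top bail_top [([0.435, 0.327, 0.181], 0.71)]
top valve [([0.443, -0.209, 0.002], 0.77)]
top cone [([0.447, -0.361, -0.004], 0.64), ([0.666, 0.311, -0.001], 0.62), ([0.446, -0.213, -0.001], 0.6)]
top sheath [([0.443, -0.36, -0.004], 0.63), ([0.518, 0.012, -0.001], 0.18)]
wrist hook []
wrist hook_tip []
wrist knob_mid []
wrist bar_mid []
wrist tray [([0.221, -0.317, -0.002], 0.82)]
wrist crucible []
wrist bail_top []
wrist valve []
wrist cone []
wrist sheath []
```

View pics/scene0.png

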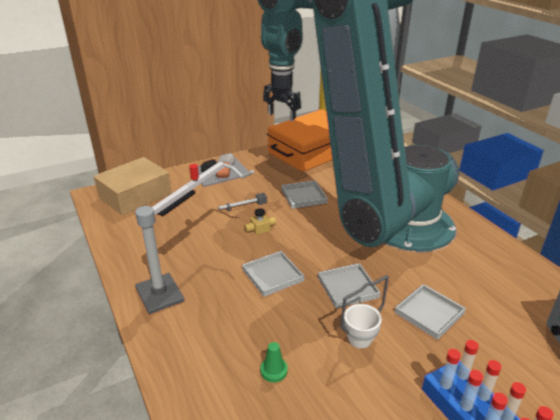

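View pics/top0.png

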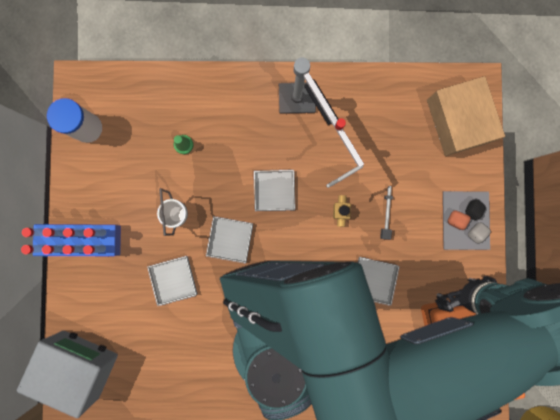

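```bash
cat > h.py <<'E'
import numpy as np
from cell import r
def go(p,yaw=None):
    s=r.read_state(); t=s["tcp_pos"]; y0=np.radians(s["tcp_rot"][2])
    d=(np.array(p)-t)*1000
    c,n=np.cos(y0),np.sin(y0)
    out=[c*d[0]+n*d[1], n*d[0]-c*d[1], -d[2]]
    dy=0 if yaw is None else -((yaw-np.degrees(y0)+90)%180-90)
    print("t%.2f"%s["time"],"tcp",t.round(4),s["tcp_rot"].round(1),"d",np.round(out,1),"yaw",round(np.radians(dy),3), "F",s["wrist_force"].round(1),"w",round(s["width"],4))
def back(d,u,v,z):
    R=np.array(d["R"]);t=np.array(d["t"]); C=-R.T@t
    ray=R.T@np.array([(u-d["cx"])/d["fx"],(v-d["cy"])/d["fy"],1]); k=(z-C[2])/ray[2]; return C+k*ray
def proj(d,X):
    q=np.array(d["R"])@np.array(X)+np.array(d["t"]); return q[0]/q[2]*d["fx"]+d["cx"], q[1]/q[2]*d["fy"]+d["cy"]
E
python3 - <<'E'
from h import *
import cv2
from scipy.optimize import least_squares
d=r.read_camera("top"); im=d["color"][:,:,::-1].copy()
obs=[((0,0),(0.519,-0.164)),((0,0),(.520,-.163)),((0,.034),(.501,-.132)),((.12,-.07),(.659,-.163)),((.12,-.07),(.654,-.161)),((.155,-.07),(.692,-.144)),((.155,-.07),(.691,-.141))]
# column top seen from above at px (302,66)
def P(p,l): 
    a=p[2];return p[:2]+np.array([np.cos(a)*l[0]-np.sin(a)*l[1],np.sin(a)*l[0]+np.cos(a)*l[1]])
f=lambda p:np.concatenate([P(p,l)-np.array(w) for l,w in obs])
q=least_squares(f,[.52,-.164,.5]).x
C=P(q,(.31,-.07)); print("hook",q[:2],"ang",np.degrees(q[2]),"col",C, "res",np.abs(f(q)).max(), "col px->",proj(d,[*C,.276]), "colback",back(d,302,66,.276))
T=np.array([.517,.013]); 
for nm,v in (("tray",T),("hook",q[:2])): print(nm,np.linalg.norm(v-C),np.degrees(np.arctan2(*(v-C)[::-1])))
a=im[130:310,140:310]; a=cv2.resize(a,None,fx=4,fy=4,interpolation=cv2.INTER_CUBIC)[:600]; cv2.imwrite("pics/c1.png",a)
a=im[50:200,280:400]; cv2.imwrite("pics/c2.png",cv2.resize(a,None,fx=4,fy=4,interpolation=cv2.INTER_CUBIC))
go([.657,-.163,.36])
E
```

```text
hook [ 0.5196605  -0.16263406] ang 30.81139474438097 col [ 0.82176145 -0.06396789] res 0.004578424544543935 col px-> (np.float64(301.38387781579905), np.float64(64.65766477900749)) colback [ 0.81814981 -0.06560693  0.276     ]
tray 0.31433039776400123 165.82626210814502
hook 0.3178049716414141 -161.9129609410414
t1.70 tcp [ 0.2302 -0.4719  0.2313] [180.   0. -64.] d [ -90.5 -519.  -128.7] yaw 0.0 F [-0.1 -0.3  0.9] w 0.0852
```

View pics/c1.png

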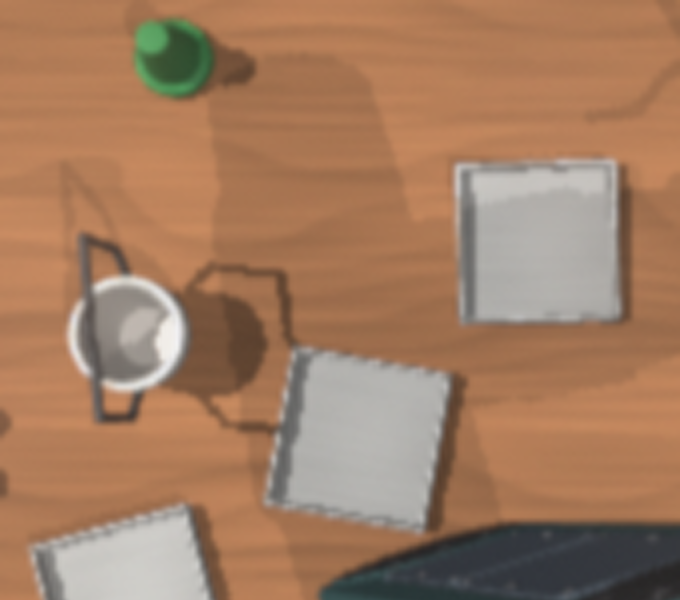

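View pics/c2.png

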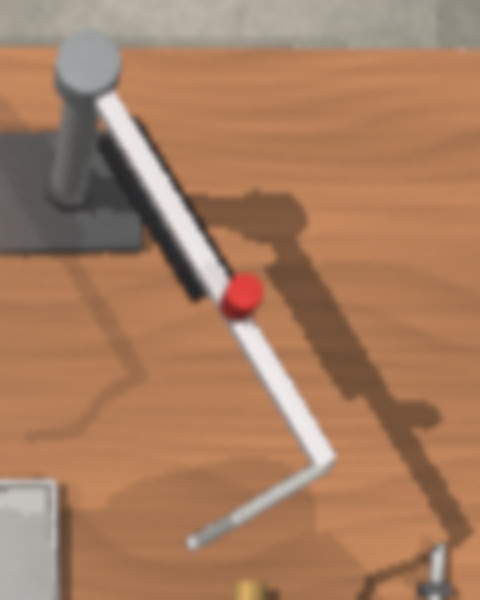

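Tray candidates in the top image are A (275,190), B (230,240), C (172,280) and D (377,281). A is farthest from the base (0.518 m) and lies on the hook's circle, and the crop confirms it's an empty square tray. The only crucible is at (172,213), and the red knob is at (340,124); the red test-tube caps at the left aren't it.

```bash
python3 -m crank '{"delta_pos": [[0,-20,-60],[-10,-60,-110],[-20,-120,-130],[-35,-180,-130],[-45,-240,-130],[-55,-300,-130],[-65,-360,-130],[-75,-420,-130]], "yaw": [0,0,0,0,0,0,0,0], "grip": [0.8,0.8,0.8,0.8,0.8,0.8,0.8,0.8]}' 100
python3 - <<'E'
from h import *
d=r.read_camera("top")
a=back(d,160.75,188.75,.175);b=back(d,164.5,234.5,.175);print(a,b,(a+b)/2,np.degrees(np.arctan2(*(a-b)[1::-1])),np.linalg.norm(a-b))
go([.6586,-.162,.36],-59.2)
E
```

```text
time: 2.7
tcp_pos: [0.5762, -0.2188, 0.3614]
tcp_rot: [-180.0, -0.0, -64.0]
wrist_force: [-0.1, -1.0, 0.1]
width: 0.0683
[0.50014222 0.33114766 0.175     ] [0.36962239 0.31808312 0.175     ] [0.4348823  0.32461539 0.175     ] 5.716049283381363 0.13117205646820296
t2.75 tcp [ 0.5804 -0.2147  0.3598] [-1.799e+02  1.000e-01 -6.380e+01] d [-12.8 -93.5  -0.2] yaw -0.08 F [ 6.2  4.7 -1.8] w 0.0683
```

```bash
python3 -m crank '{"delta_pos": [[-7,-45,0],[-12,-80,0],[-13,-93,0],[-13,-93,0],[-13,-93,0],[-13,-93,0],[-13,-93,0],[-13,-93,0]], "yaw": [0,-0.04,-0.08,-0.08,-0.08,-0.08,-0.08,-0.08], "grip": [0.8,0.8,0.8,0.8,0.8,0.8,0.8,0.8]}' 100
python3 - <<'E'
from h import *
import cv2
d=r.read_camera("wrist");cv2.imwrite("pics/w1.png",d["color"][:,:,::-1])
for n in ["knob_mid","hook","bar_mid"]:
  for c in ["wrist","scene"]:
    r.read_camera(c); print(c,n,[(np.round(q["xyz"],4),round(q["conf"],2)) for q in r.landmark_of(c,n)][:3])
go([.6586,-.162,.277],-59.2)
E
```

```text
time: 3.75
tcp_pos: [0.6579, -0.1622, 0.3601]
tcp_rot: [-179.9, 0.1, -59.2]
wrist_force: [-0.9, 0.1, 0.3]
width: 0.0679
wrist knob_mid [(array([ 0.66  , -0.1637,  0.29  ]), 0.8)]
scene knob_mid [(array([ 0.6597, -0.1611,  0.2915]), 0.89)]
wrist hook []
scene hook [(array([ 0.517 , -0.1664,  0.2412]), 0.69)]
wrist bar_mid [(array([ 0.6898, -0.1432,  0.2677]), 0.81)]
scene bar_mid [(array([ 0.6925, -0.1438,  0.2643]), 0.78)]
t4.40 tcp [ 0.6581 -0.162   0.3599] [-1.799e+02  1.000e-01 -5.920e+01] d [ 0.3 -0.5 82.9] yaw -0.0 F [-0.2 -0.1  0.2] w 0.0684
```

View pics/w1.png

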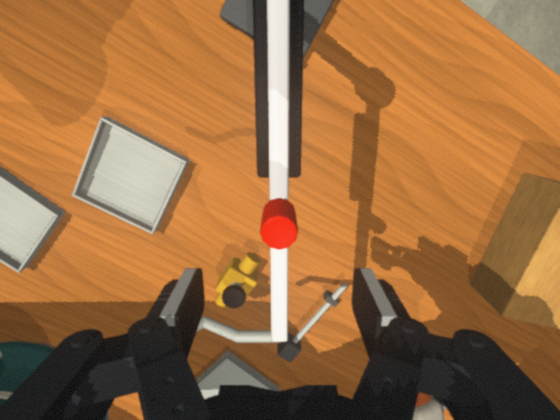

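The wrist view shows the knob at (279,222), with the bar running straight up the image, so the jaws are square to it. Next I descend and pinch.

```bash
python3 -m crank '{"delta_pos": [[1,-1,40],[1,-1,80],[1,-1,82],[1,-1,82],[1,-1,82],[1,-1,82],[1,-1,82],[1,-1,82]], "yaw": [0,0,0,0,0,0,0,0], "grip": [0.8,0.8,0.8,0.1,0.1,0.1,0.1,0.1]}' 60
python3 - <<'E'
from h import *
C=np.array([.8218,-.064])
s=r.read_state(); p=s["tcp_pos"][:2]
v=p-C; print(np.linalg.norm(v),np.degrees(np.arctan2(v[1],v[0])))
th0=np.arctan2(v[1],v[0])
for k in range(1,9):
    a=th0-np.radians(32.3)*k/8
    q=C+np.linalg.norm(v)*np.array([np.cos(a),np.sin(a)])
    go([*q,p[0]*0+s["tcp_pos"][2]],-59.2-32.3*k/8)
E
```

```text
time: 5.4
tcp_pos: [0.6602, -0.1624, 0.2797]
tcp_rot: [-179.8, -0.0, -59.2]
wrist_force: [0.5, 0.1, 7.1]
width: 0.0223
0.18924047158254562 -148.65250576640398
t5.40 tcp [ 0.6602 -0.1624  0.2797] [-179.8   -0.   -59.2] d [-13.3  -0.3  -0. ] yaw 0.07 F [0.5 0.1 7.1] w 0.0223
t5.40 tcp [ 0.6602 -0.1624  0.2797] [-179.8   -0.   -59.2] d [-26.6  -1.6  -0. ] yaw 0.141 F [0.5 0.1 7.1] w 0.0223
t5.40 tcp [ 0.6602 -0.1624  0.2797] [-179.8   -0.   -59.2] d [-39.7  -3.8  -0. ] yaw 0.211 F [0.5 0.1 7.1] w 0.0223
t5.40 tcp [ 0.6602 -0.1624  0.2797] [-179.8   -0.   -59.2] d [-52.7  -6.9  -0. ] yaw 0.282 F [0.5 0.1 7.1] w 0.0223
t5.40 tcp [ 0.6602 -0.1624  0.2797] [-179.8   -0.   -59.2] d [-65.4 -11.   -0. ] yaw 0.352 F [0.5 0.1 7.1] w 0.0223
t5.40 tcp [ 0.6602 -0.1624  0.2797] [-179.8   -0.   -59.2] d [-77.8 -15.9  -0. ] yaw 0.422 F [0.5 0.1 7.1] w 0.0223
t5.40 tcp [ 0.6602 -0.1624  0.2797] [-179.8   -0.   -59.2] d [-89.8 -21.7  -0. ] yaw 0.493 F [0.5 0.1 7.1] w 0.0223
t5.40 tcp [ 0.6602 -0.1624  0.2797] [-179.8   -0.   -59.2] d [-101.4  -28.3   -0. ] yaw 0.563 F [0.5 0.1 7.1] w 0.0223
```

```bash
python3 -m crank '{"delta_pos": [[-13,0,0],[-27,-2,0],[-40,-4,0],[-53,-7,0],[-65,-11,0],[-78,-16,0],[-90,-22,0],[-100,-27,0]], "yaw": [0.07,0.14,0.21,0.28,0.35,0.42,0.49,0.55], "grip": [0.1,0.1,0.1,0.1,0.1,0.1,0.1,0.1]}' 60
python3 - <<'E'
from h import *
import cv2
d=r.read_camera("scene");cv2.imwrite("pics/s2.png",d["color"][:,:,::-1])
d=r.read_camera("top");cv2.imwrite("pics/t2.png",d["color"][:,:,::-1])
for c in ["scene","top"]:
  for n in ["knob_mid","hook","hook_tip","bar_mid","tray"]:
    print(c,n,[(np.round(q["xyz"],4),round(q["conf"],2)) for q in r.landmark_of(c,n)][:4])
go([.632,-.059,.28],-91.5)
E
```

```text
time: 6.4
tcp_pos: [0.6326, -0.0628, 0.2797]
tcp_rot: [-179.8, 0.0, -90.9]
wrist_force: [5.7, -4.3, -10.5]
width: 0.0224
scene knob_mid [(array([ 0.6322, -0.0631,  0.2882]), 0.58), (array([ 0.5161,  0.0119, -0.0026]), 0.21)]
scene hook [(array([0.5093, 0.003 , 0.2405]), 0.62)]
scene hook_tip [(array([0.5093, 0.0413, 0.2707]), 0.8)]
scene bar_mid [(array([ 0.6709, -0.0632,  0.2645]), 0.59)]
scene tray [(array([0.221 , 0.3333, 0.0019]), 0.78), (array([ 5.16e-01,  1.00e-02, -3.00e-04]), 0.7), (array([3.594e-01, 1.560e-01, 1.000e-04]), 0.6), (array([ 0.2218, -0.3206,  0.0038]), 0.6)]
top knob_mid []
top hook []
top hook_tip []
top bar_mid []
top tray [(array([ 0.2243, -0.3186, -0.0019]), 0.78), (array([ 0.3566,  0.1558, -0.0008]), 0.73), (array([ 0.4449, -0.3613, -0.0045]), 0.71)]
t7.00 tcp [ 0.6326 -0.0629  0.2798] [-1.798e+02  1.000e-01 -9.070e+01] d [-3.9  0.6 -0.2] yaw 0.014 F [ 4.1  3.8 -9.2] w 0.0222
```

View pics/t2.png

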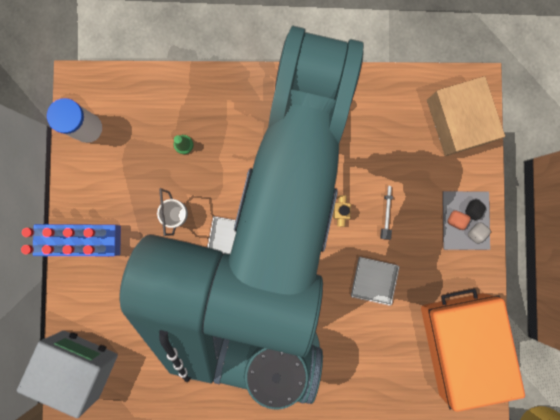

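View pics/s2.png

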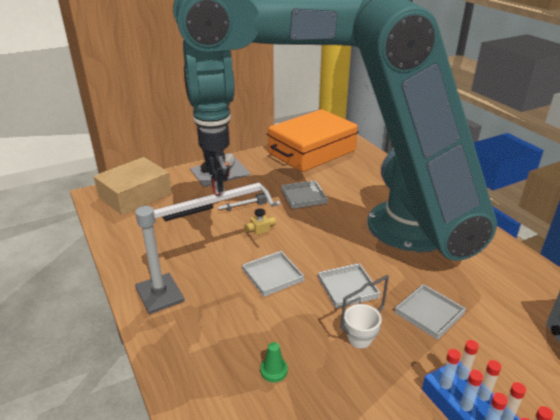

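The scene view shows the hook at (270,200), just above the tray, but about 6 mm short. I'll push 4 mm further at the knob, release and lift.

```bash
python3 -m crank '{"delta_pos": [[-2,0,0],[-4,0,0],[-4,0,0],[-4,0,0],[-4,0,0],[-4,0,0],[-4,0,-40],[-4,0,-85]], "yaw": [0,0.01,0.01,0.01,0.01,0.01,0.01,0.01], "grip": [0.1,0.1,0.1,0.7,0.7,0.7,0.7,0.7]}' 60
python3 - <<'E'
from h import *
a=np.radians(5.7); u=np.array([np.cos(a),np.sin(a)]); b=np.array([.435,.326])
g=b-.04*u
go([*g,.37],-84.3)
for n in ["knob_mid","hook","hook_tip","bar_mid"]:
    r.read_camera("scene");print(n,[(np.round(q["xyz"],4),round(q["conf"],2)) for q in r.landmark_of("scene",n)][:4])
E
```

```text
time: 8.0
tcp_pos: [0.6318, -0.0588, 0.3658]
tcp_rot: [-179.8, 0.1, -91.2]
wrist_force: [0.9, -0.3, 0.8]
width: 0.0598
t8.00 tcp [ 0.6318 -0.0588  0.3658] [-1.798e+02  1.000e-01 -9.120e+01] d [-375.7  244.8   -4.2] yaw -0.121 F [ 0.9 -0.3  0.8] w 0.0598
knob_mid []
hook [(array([0.5109, 0.01  , 0.2396]), 0.84), (array([ 0.4527, -0.2109,  0.0008]), 0.34)]
hook_tip [(array([0.5105, 0.0462, 0.2709]), 0.57)]
bar_mid [(array([ 0.6691, -0.0598,  0.2646]), 0.88)]
```

```bash
python3 -m crank '{"delta_pos": [[-45,28,0],[-95,60,0],[-145,93,0],[-195,126,0],[-245,160,0],[-295,192,0],[-340,222,0],[-376,245,0]], "yaw": [0,-0.02,-0.04,-0.06,-0.08,-0.1,-0.12,-0.12], "grip": [0.7,0.7,0.7,0.7,0.7,0.7,0.7,0.7]}' 110
python3 -m crank '{"delta_pos": [[0,0,40],[0,0,80],[0,0,100],[0,0,100],[0,0,100],[0,0,100],[0,0,100],[0,0,100]], "yaw": [0,0,0,0,0,0,0,0], "grip": [0.7,0.7,0.7,0.7,0.7,0.7,0.7,0.7]}' 110
python3 - <<'E'
from h import *
import cv2
d=r.read_camera("wrist");cv2.imwrite("pics/w3.png",d["color"][:,:,::-1])
e=r.read_camera("scene");cv2.imwrite("pics/s3.png",e["color"][:,:,::-1])
t=r.read_camera("top");cv2.imwrite("pics/t3.png",t["color"][:,:,::-1])
for c in ["wrist","scene","top"]:
  for n in ["bail_top","crucible"]:
    print(c,n,[(np.round(q["xyz"],4),round(q["conf"],2)) for q in r.landmark_of(c,n)][:2])
  for n in ["hook","tray"]:
    if c!="wrist":print(c,n,[(np.round(q["xyz"],4),round(q["conf"],2)) for q in r.landmark_of(c,n)][:4])
a=np.radians(5.7); u=np.array([np.cos(a),np.sin(a)]); b=np.array([.435,.326])
for s in (-65,-40,-16,16,40,65): print(s,proj(d,[*(b+s/1000*u),.175]))
go([*(b-.04*u),.160],-84.3)
E
```

```text
time: 9.4
tcp_pos: [0.4406, 0.1709, 0.3641]
tcp_rot: [-180.0, 2.5, -80.2]
wrist_force: [-0.8, -0.4, 0.6]
width: 0.0598
time: 10.4
tcp_pos: [0.4404, 0.173, 0.2644]
tcp_rot: [-180.0, 2.6, -80.0]
wrist_force: [0.2, 1.2, -0.3]
width: 0.0598
wrist bail_top [(array([0.4321, 0.3306, 0.177 ]), 0.57)]
wrist crucible [(array([ 0.4398,  0.3288, -0.0009]), 0.8)]
scene bail_top [(array([0.4368, 0.3262, 0.1759]), 0.84)]
scene crucible [(array([0.4373, 0.3282, 0.004 ]), 0.86)]
scene hook [(array([0.5102, 0.0125, 0.2373]), 0.93), (array([ 0.4334,  0.328 , -0.0015]), 0.6)]
scene tray [(array([ 0.5173,  0.0115, -0.0011]), 0.97), (array([ 0.2202, -0.3224,  0.0021]), 0.92), (array([0.2238, 0.3342, 0.0019]), 0.71), (array([ 0.3552,  0.1518, -0.0006]), 0.62)]
top bail_top [(array([ 4.464e-01, -2.096e-01,  2.000e-04]), 0.2)]
top crucible []
top hook [(array([0.5142, 0.0118, 0.2419]), 0.9)]
top tray [(array([ 2.248e-01, -3.220e-01, -3.000e-04]), 0.83), (array([ 0.516 ,  0.0103, -0.0015]), 0.75), (array([0.3545, 0.1538, 0.0009]), 0.65)]
-65 (np.float64(84.36876363446586), np.float64(263.57832618477164))
-40 (np.float64(80.74289827862123), np.float64(234.52656429293557))
-16 (np.float64(77.04039707406537), np.float64(204.86076789881108))
16 (np.float64(71.72884295875798), np.float64(162.30264996297043))
40 (np.float64(67.43248496870939), np.float64(127.878655390809))
65 (np.float64(62.63857260322186), np.float64(89.46807283898374))
t11.05 tcp [0.4403 0.1729 0.2642] [-180.     2.6  -80. ] d [-154.7   18.5  104.2] yaw 0.075 F [0.2 0.1 0.7] w 0.0602
```

View pics/w3.png

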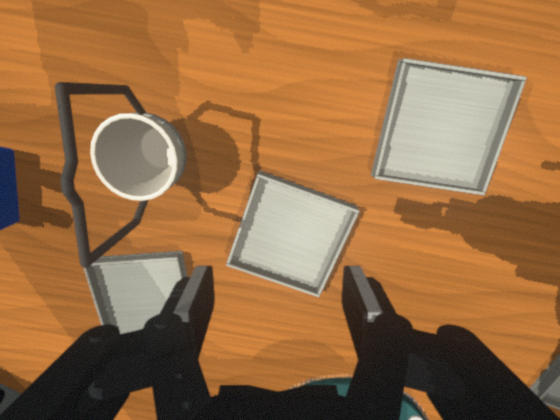

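The wrist view shows the bail from (63,90) to (86,262), matching my projected model within 2 px. The arm stopped short with 2.6° of pitch. I'll check the joints and use the full rotation from here on.

```bash
cat >> h.py <<'E'
from scipy.spatial.transform import Rotation as Ro
def go(p,yaw=None):
    s=r.read_state(); t=s["tcp_pos"]; R=Ro.from_euler("xyz",s["tcp_rot"],degrees=True)
    out=R.inv().apply((np.array(p)-t)*1000)
    dy=0 if yaw is None else -((yaw-s["tcp_rot"][2]+90)%180-90)
    print("t%.2f"%s["time"],"tcp",t.round(4),s["tcp_rot"].round(1),"j",s["joints"].round(1),"d",np.round(out,1),"yaw",round(np.radians(dy),3), "F",s["wrist_force"].round(1),"w",round(s["width"],4))
E
python3 - <<'E'
from h import *
a=np.radians(5.7); u=np.array([np.cos(a),np.sin(a)]); b=np.array([.435,.326])
go([*(b-.04*u),.264],-84.3)
go([*(b-.04*u),.157],-84.3)
E
```

```text
t11.05 tcp [0.4403 0.1729 0.2642] [-180.     2.6  -80. ] j [  9.9   9.2  -5.5  75.3   2.6 179.9] d [-154.5   18.5    7.2] yaw 0.075 F [0.2 0.1 0.7] w 0.0602
t11.05 tcp [0.4403 0.1729 0.2642] [-180.     2.6  -80. ] j [  9.9   9.2  -5.5  75.3   2.6 179.9] d [-149.6   18.5  114.1] yaw 0.075 F [0.2 0.1 0.7] w 0.0602
```

View pics/s3.png

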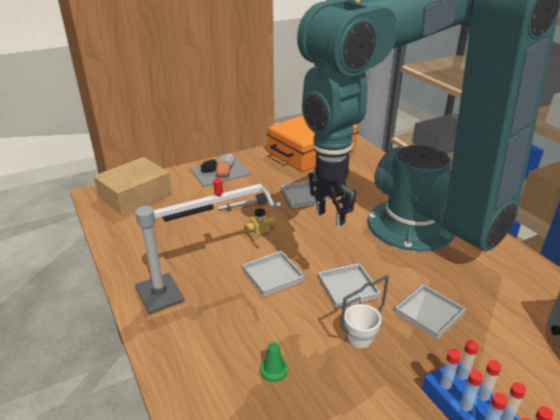

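Joint 6 is at its +180° limit, so I'll use the half-turn-equivalent grasp: about −3.07 rad of tool yaw, done while moving over the bail.

```bash
python3 -m crank '{"delta_pos": [[-20,2,1],[-40,5,2],[-60,7,3],[-80,10,4],[-100,12,5],[-120,15,6],[-140,17,7],[-154,18,7]], "yaw": [-0.18,-0.36,-0.54,-0.72,-0.9,-1.08,-1.26,-1.44], "grip": [0.7,0.7,0.7,0.7,0.7,0.7,0.7,0.7]}' 110
python3 -m crank '{"delta_pos": [[0,0,0],[0,0,0],[0,0,0],[0,0,0],[0,0,0],[0,0,0],[0,0,0],[0,0,0]], "yaw": [-0.18,-0.36,-0.54,-0.72,-0.9,-1.08,-1.26,-1.44], "grip": [0.7,0.7,0.7,0.7,0.7,0.7,0.7,0.7]}' 110
python3 - <<'E'
from h import *
a=np.radians(5.7); u=np.array([np.cos(a),np.sin(a)]); b=np.array([.435,.326])
go([*(b-.04*u),.230],95.7)
go([*(b-.04*u),.157],95.7)
E
```

```text
time: 12.05
tcp_pos: [0.3954, 0.3223, 0.2642]
tcp_rot: [-177.4, 0.3, 2.9]
wrist_force: [0.9, 0.5, 0.2]
width: 0.0597
time: 13.05
tcp_pos: [0.3954, 0.3223, 0.2641]
tcp_rot: [-179.4, -2.5, 85.7]
wrist_force: [0.1, -0.1, 0.4]
width: 0.0599
t13.05 tcp [0.3954 0.3223 0.2641] [-179.4   -2.5   85.7] j [28.6 12.3 -1.5 75.3  2.5 32.9] d [-1.8  0.2 34.1] yaw -0.174 F [ 0.1 -0.1  0.4] w 0.0599
t13.05 tcp [0.3954 0.3223 0.2641] [-179.4   -2.5   85.7] j [28.6 12.3 -1.5 75.3  2.5 32.9] d [ -5.1   1.  107. ] yaw -0.174 F [ 0.1 -0.1  0.4] w 0.0599
```

```bash
python3 -m crank '{"delta_pos": [[0,0,0],[-1,0,25],[-3,1,60],[-5,1,90],[-5,1,107],[-5,1,107],[-5,1,107],[-5,1,107]], "yaw": [-0.1,-0.17,-0.17,-0.17,-0.17,-0.17,-0.17,-0.17], "grip": [0.7,0.7,0.7,0.7,0.7,0.7,0.7,0.7]}' 110
python3 - <<'E'
from h import *
import cv2
d=r.read_camera("wrist");cv2.imwrite("pics/w4.png",d["color"][:,:,::-1])
e=r.read_camera("scene");cv2.imwrite("pics/s4.png",cv2.resize(e["color"][200:400,250:500,::-1],None,fx=3,fy=3))
a=np.radians(5.7); u=np.array([np.cos(a),np.sin(a)]); b=np.array([.435,.326])
go([*(b-.04*u),.157],95.7)
E
```

```text
time: 14.05
tcp_pos: [0.3956, 0.3223, 0.1578]
tcp_rot: [-179.9, -2.6, 95.5]
wrist_force: [-0.3, -0.4, -0.7]
width: 0.0599
t14.15 tcp [0.3955 0.3222 0.1576] [-179.9   -2.6   95.5] j [ 28.6  14.8 -15.   59.3   2.5  23.2] d [-0.2 -0.3  0.6] yaw -0.004 F [ 0.3 -0.8 -0.1] w 0.0597
```

View pics/w4.png

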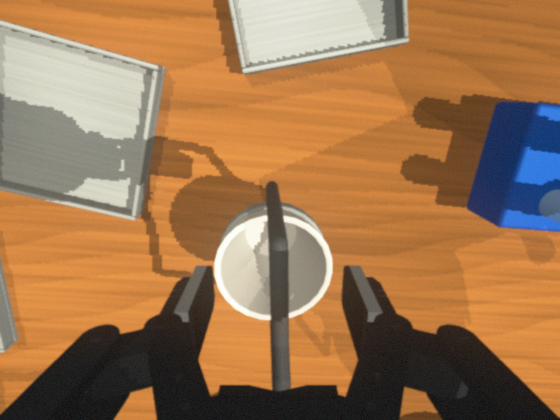

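View pics/s4.png

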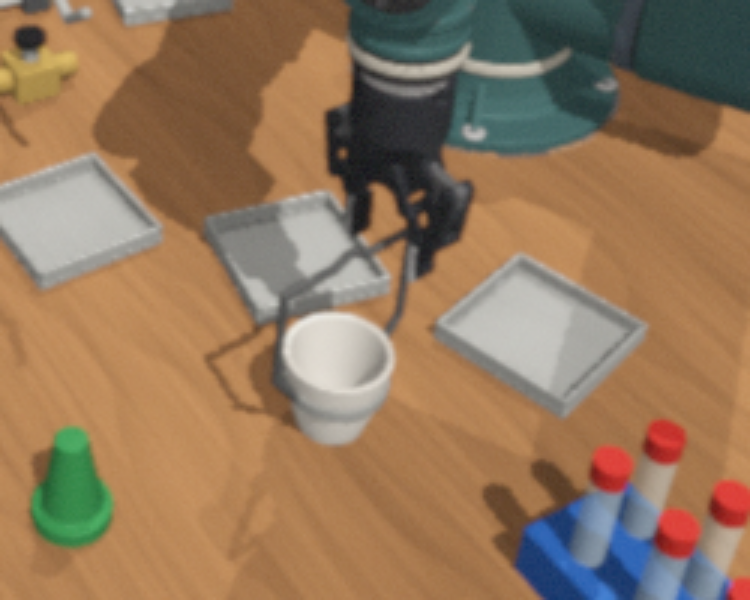

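The wrist view shows the bail bar at column 280, midway between the fingers at 200 and 355. Close at 110 N, then lift a little.

```bash
python3 -m crank '{"delta_pos": [[0,0,0],[0,0,0],[0,0,0],[0,0,0],[0,0,0],[0,0,0],[0,0,-5],[0,0,-15]], "yaw": [0,0,0,0,0,0,0,0], "grip": [0,0,0,0,0,0,0,0]}' 110
python3 -m crank '{"delta_pos": [[0,0,-15],[0,0,-30],[0,0,-45],[0,0,-60],[0,0,-75],[0,0,-90],[0,0,-100],[0,0,-100]], "yaw": [0,0,0,0,0,0,0,0], "grip": [0,0,0,0,0,0,0,0]}' 110
python3 - <<'E'
from h import *
import cv2
d=r.read_camera("wrist");cv2.imwrite("pics/w5.png",d["color"][:,:,::-1])
e=r.read_camera("scene");cv2.imwrite("pics/s5.png",cv2.resize(e["color"][100:380,150:480,::-1],None,fx=2,fy=2))
for c in ["wrist","scene"]:
  for n in ["bail_top","crucible"]:
    print(c,n,[(np.round(q["xyz"],4),round(q["conf"],2)) for q in r.landmark_of(c,n)][:2])
go([.4,.3,.27])
E
```

```text
time: 15.15
tcp_pos: [0.3951, 0.3212, 0.1725]
tcp_rot: [-179.8, -2.6, 95.5]
wrist_force: [0.5, -0.7, -4.4]
width: 0.0043
time: 16.15
tcp_pos: [0.3962, 0.3167, 0.2729]
tcp_rot: [-179.8, -2.6, 95.4]
wrist_force: [0.1, -0.1, -3.2]
width: 0.0039
wrist bail_top [(array([0.4334, 0.3223, 0.2892]), 0.89)]
wrist crucible [(array([0.4367, 0.3227, 0.1127]), 0.61)]
scene bail_top [(array([0.4383, 0.3216, 0.2916]), 0.89)]
scene crucible [(array([0.4296, 0.3206, 0.1171]), 0.81)]
t16.45 tcp [0.3958 0.3166 0.2719] [-179.7   -2.6   95.5] j [28.  12.  -0.7 76.6  2.5 22.6] d [-17.    2.6   1.2] yaw 0.0 F [-0.5  0.6 -3.6] w 0.0042
```

View pics/w5.png

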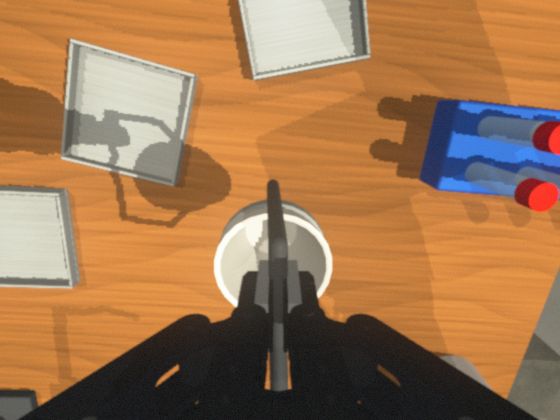

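View pics/s5.png

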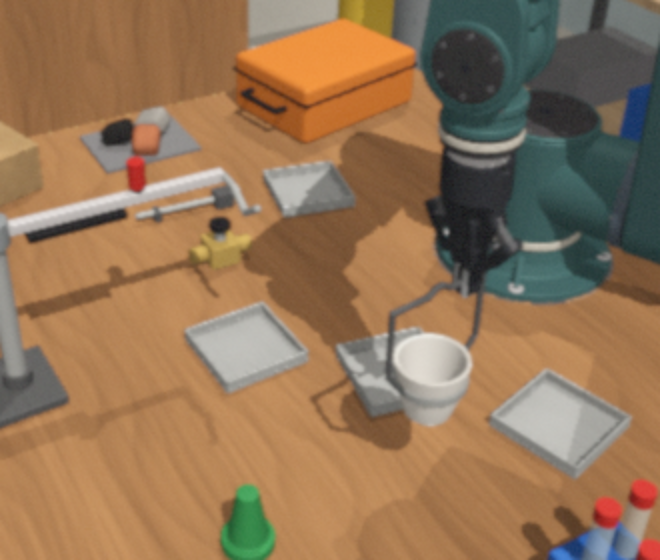

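Crucible lifted upright, with about 3.3 N measured. Now staging in front of the hook tip.

```bash
python3 - <<'E'
from h import *
go([.475,.0986,.285],88.4)
E
```

```text
t16.45 tcp [0.3958 0.3166 0.2719] [-179.7   -2.6   95.5] j [28.  12.  -0.7 76.6  2.5 22.6] d [-223.8   58.   -23.4] yaw 0.123 F [-0.5  0.6 -3.6] w 0.0042
```

```bash
python3 -m crank '{"delta_pos": [[-5,1,-8],[-20,5,-15],[-45,12,-20],[-75,20,-23],[-105,27,-23],[-135,35,-23],[-163,42,-23],[-185,48,-23]], "yaw": [0,0.02,0.04,0.06,0.08,0.1,0.12,0.12], "grip": [0,0,0,0,0,0,0,0]}' 110
python3 -m crank '{"delta_pos": [[-15,4,0],[-25,6,0],[-33,8,0],[-38,10,0],[-38,10,0],[-38,10,0],[-38,10,0],[-38,10,0]], "yaw": [0,0,0,0,0,0,0,0], "grip": [0,0,0,0,0,0,0,0]}' 110
python3 - <<'E'
from h import *
import cv2
go([.475,.0986,.285],88.4)
d=r.read_camera("wrist");cv2.imwrite("pics/w6.png",d["color"][:,:,::-1])
e=r.read_camera("scene");cv2.imwrite("pics/s6.png",cv2.resize(e["color"][120:380,130:400,::-1],None,fx=2.3,fy=2.3))
r.read_camera("top")
for c in ["wrist","scene","top"]:
  for n in ["bail_top","crucible","hook","hook_tip","bar_mid","knob_mid"]:
    print(c,n,[(np.round(q["xyz"],4),round(q["conf"],2)) for q in r.landmark_of(c,n)][:2])
E
```

```text
time: 17.45
tcp_pos: [0.4618, 0.1342, 0.2869]
tcp_rot: [-179.5, -2.5, 88.4]
wrist_force: [0.5, 0.9, -4.2]
width: 0.0038
time: 18.45
tcp_pos: [0.4707, 0.0961, 0.2851]
tcp_rot: [-179.5, -2.5, 88.5]
wrist_force: [0.5, 0.2, -4.0]
width: 0.0042
t18.45 tcp [0.4707 0.0961 0.2851] [-179.5   -2.5   88.5] j [ 0.3 10.1 -1.1 79.2  2.5  1.8] d [2.6 4.3 0.2] yaw 0.001 F [ 0.5  0.2 -4. ] w 0.0042
wrist bail_top [(array([0.507 , 0.0966, 0.3023]), 0.96)]
wrist crucible [(array([0.5113, 0.0961, 0.1238]), 0.85)]
wrist hook [(array([0.5164, 0.0101, 0.2409]), 0.87)]
wrist hook_tip []
wrist bar_mid [(array([0.5101, 0.097 , 0.1248]), 0.34)]
wrist knob_mid []
scene bail_top [(array([0.5106, 0.0978, 0.3022]), 0.76), (array([0.5137, 0.0463, 0.2733]), 0.61)]
scene crucible [(array([0.5063, 0.0998, 0.1255]), 0.74), (array([ 0.4422, -0.3561,  0.0009]), 0.63)]
scene hook [(array([0.5107, 0.0099, 0.2409]), 0.85)]
scene hook_tip [(array([0.5117, 0.0468, 0.2731]), 0.95), (array([ 0.4407, -0.3576,  0.0007]), 0.54)]
scene bar_mid [(array([ 0.669 , -0.0596,  0.2666]), 0.65)]
scene knob_mid [(array([ 0.6335, -0.0593,  0.2923]), 0.62)]
top bail_top [(array([0.5118, 0.0482, 0.2678]), 0.24)]
top crucible []
top hook [(array([0.5151, 0.0117, 0.2414]), 0.96)]
top hook_tip [(array([0.5142, 0.0473, 0.2668]), 0.87)]
top bar_mid [(array([ 0.6654, -0.0588,  0.2703]), 0.67)]
top knob_mid [(array([ 0.6315, -0.0591,  0.2911]), 0.96)]
```

View pics/w6.png

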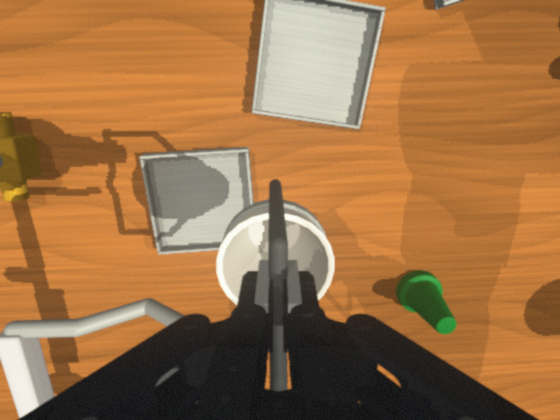

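View pics/s6.png

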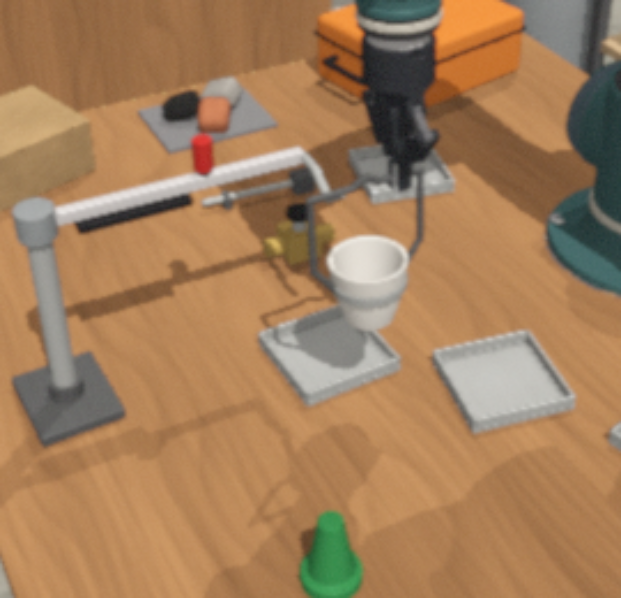

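Everything agrees across cameras: the hook is at about (0.5135, 0.012) and bail_top at about (0.5105, 0.096, 0.302). In the scene crop the hook tip (325,190) is beside the bail, which is above it. Next I slide along −y.

```bash
python3 - <<'E'
from h import *
p=r.read_state()["tcp_pos"]
go([p[0]+.003,p[1]-.084,p[2]],88.4)
E
```

```text
t19.50 tcp [0.4707 0.0959 0.2851] [-179.5   -2.5   88.4] j [ 0.3 10.1 -1.1 79.2  2.5  1.8] d [-83.8   5.2  -3.7] yaw 0.001 F [-0.1  0.5 -4.5] w 0.0043
```

```bash
python3 -m crank '{"delta_pos": [[-5,1,0],[-17,2,-1],[-32,3,-1],[-48,4,-2],[-64,5,-3],[-76,5,-4],[-84,5,-4],[-84,5,-4]], "yaw": [0,0,0,0,0,0,0,0], "grip": [0,0,0,0,0,0,0,0]}' 110
python3 - <<'E'
from h import *
import cv2
s=r.read_state();p=s["tcp_pos"]
d=r.read_camera("wrist");cv2.imwrite("pics/w7.png",d["color"][:,:,::-1])
e=r.read_camera("scene");cv2.imwrite("pics/s7.png",cv2.resize(e["color"][130:330,180:400,::-1],None,fx=3,fy=3))
r.read_camera("top")
for c in ["wrist","scene","top"]:
  for n in ["bail_top","crucible","hook","hook_tip"]:
    print(c,n,[(np.round(q["xyz"],4),round(q["conf"],2)) for q in r.landmark_of(c,n)][:2])
go([p[0],p[1],p[2]-.055],88.4)
E
```

```text
time: 20.5
tcp_pos: [0.4735, 0.0113, 0.2854]
tcp_rot: [-179.4, -2.5, 88.4]
wrist_force: [-0.4, -0.3, -3.2]
width: 0.0041
wrist bail_top [(array([0.5064, 0.0126, 0.3021]), 0.87)]
wrist crucible [(array([0.5119, 0.0133, 0.1287]), 0.72)]
wrist hook []
wrist hook_tip [(array([0.5127, 0.051 , 0.2702]), 0.79)]
scene bail_top [(array([0.5149, 0.0122, 0.3045]), 0.95)]
scene crucible [(array([0.5076, 0.0146, 0.1274]), 0.82)]
scene hook [(array([0.5127, 0.012 , 0.2383]), 0.57)]
scene hook_tip [(array([0.5164, 0.0472, 0.2709]), 0.65)]
top bail_top []
top crucible []
top hook []
top hook_tip []
t21.25 tcp [0.4735 0.0117 0.2854] [-179.4   -2.5   88.4] j [-9.9  9.8 -1.5 79.6  2.4 -8.4] d [-2.8  0.5 54.9] yaw 0.001 F [-0.1 -0.2 -4.4] w 0.0042
```

View pics/s7.png

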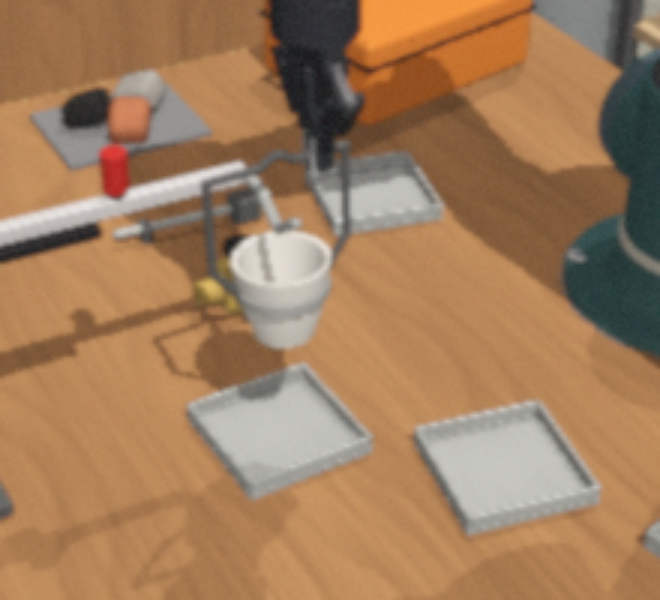

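View pics/w7.png

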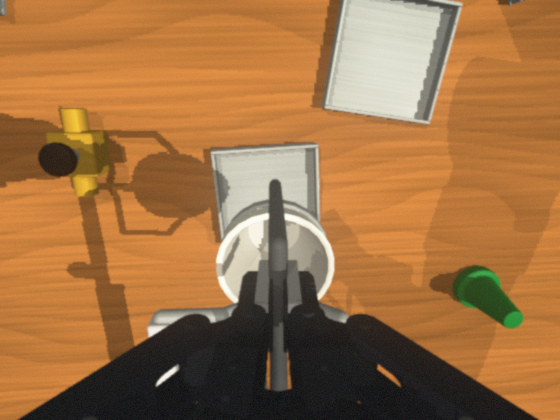

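The bend is over the dip in x and y. Lowering.

```bash
python3 -m crank '{"delta_pos": [[0,0,5],[-1,0,15],[-1,0,25],[-2,0,35],[-3,0,44],[-3,0,50],[-3,0,54],[-3,0,54]], "yaw": [0,0,0,0,0,0,0,0], "grip": [0,0,0,0,0,0,0,0]}' 110
python3 - <<'E'
from h import *
import cv2
e=r.read_camera("scene");cv2.imwrite("pics/s8.png",cv2.resize(e["color"][130:330,180:400,::-1],None,fx=3,fy=3))
for n in ["bail_top","crucible","hook","hook_tip"]:
    print(n,[(np.round(q["xyz"],4),round(q["conf"],2)) for q in r.landmark_of("scene",n)][:2])
go([.4735,.0117,.2304],88.4)
E
```

```text
time: 22.25
tcp_pos: [0.4729, 0.0112, 0.2312]
tcp_rot: [-179.4, -2.5, 88.4]
wrist_force: [0.1, -0.4, -3.8]
width: 0.0041
bail_top [(array([0.5139, 0.009 , 0.2503]), 0.57)]
crucible [(array([0.5061, 0.0119, 0.0724]), 0.92)]
hook [(array([0.512 , 0.0119, 0.2384]), 0.8)]
hook_tip [(array([0.5137, 0.0468, 0.274 ]), 0.76)]
t22.50 tcp [0.4731 0.0111 0.2315] [-179.5   -2.5   88.4] j [-10.   10.4  -9.1  71.4   2.4  -8.5] d [0.6 0.4 1.2] yaw 0.001 F [ 0.5 -0.6 -4.3] w 0.004
```

View pics/s8.png

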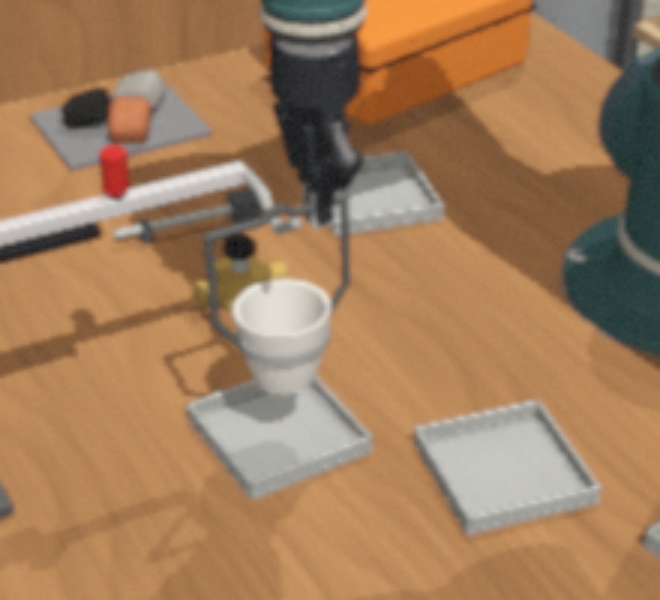

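```bash
python3 -m crank '{"delta_pos": [[0,0,1],[0,0,2],[0,0,3],[0,0,4],[0,0,5],[0,0,6],[0,0,7],[0,0,7]], "yaw": [0,0,0,0,0,0,0,0], "grip": [0,0,0,0,0,0,0,0]}' 110
```

```text
time: 23.5
tcp_pos: [0.4732, 0.0113, 0.2248]
tcp_rot: [-179.5, -2.5, 88.4]
wrist_force: [-0.4, -1.0, 2.5]
width: 0.004
```

```bash
python3 - <<'E'
from h import *
import cv2
e=r.read_camera("scene");cv2.imwrite("pics/s9.png",cv2.resize(e["color"][160:290,230:360,::-1],None,fx=4.5,fy=4.5,interpolation=cv2.INTER_CUBIC))
for n in ["bail_top","crucible","hook","hook_tip"]:
    print(n,[(np.round(q["xyz"],4),round(q["conf"],2)) for q in r.landmark_of("scene",n)][:2])
go([.4735,.0117,.2304],88.4)
E
```

```text
bail_top [(array([0.5147, 0.0092, 0.244 ]), 0.98)]
crucible [(array([0.5121, 0.0466, 0.2746]), 0.5)]
hook [(array([0.5129, 0.0099, 0.2396]), 0.89)]
hook_tip [(array([0.5138, 0.0449, 0.2726]), 0.95), (array([0.5111, 0.0076, 0.2374]), 0.59)]
t23.75 tcp [0.4732 0.0114 0.2247] [-179.5   -2.5   88.4] j [-10.   10.5 -10.   70.3   2.4  -8.4] d [ 0.6  0.2 -5.7] yaw 0.001 F [ 0.4 -0.4  2.7] w 0.004
```

View pics/s9.png

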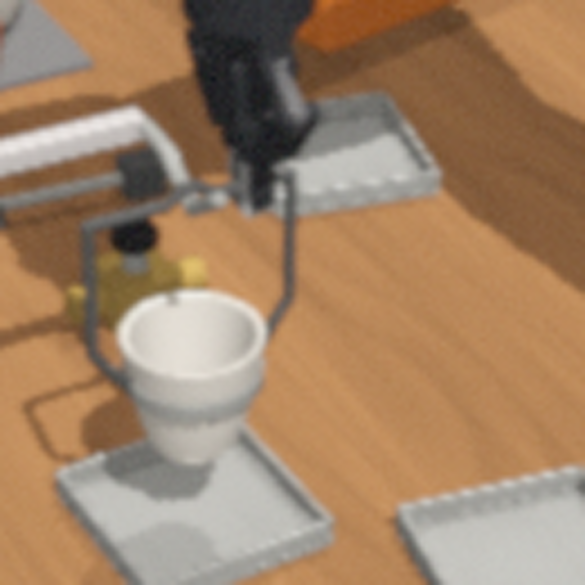

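The bail sits in the dip (about (200,190) in the crop) and the hook carries the weight: the force reading changed by about 6 N. Ease up 1 mm and release gently.

```bash
python3 -m crank '{"delta_pos": [[0,0,-1],[0,0,-1],[0,0,-1],[0,0,-1],[0,0,-1],[0,0,-1],[0,0,-1],[0,0,-1]], "yaw": [0,0,0,0,0,0,0,0], "grip": [0,0.05,0.1,0.15,0.2,0.3,0.4,0.5]}' 20
python3 - <<'E'
from h import *
import cv2
e=r.read_camera("scene");cv2.imwrite("pics/s10.png",cv2.resize(e["color"][160:290,230:360,::-1],None,fx=4.5,fy=4.5,interpolation=cv2.INTER_CUBIC))
d=r.read_camera("wrist");cv2.imwrite("pics/w10.png",d["color"][:,:,::-1])
for c in ["scene","wrist"]:
  for n in ["bail_top","crucible","hook","hook_tip"]:
    print(c,n,[(np.round(q["xyz"],4),round(q["conf"],2)) for q in r.landmark_of(c,n)][:2])
go([.4735,.0117,.3304],88.4)
E
```

```text
time: 24.75
tcp_pos: [0.4732, 0.0113, 0.2257]
tcp_rot: [-179.5, -2.5, 88.4]
wrist_force: [0.0, 0.1, 0.1]
width: 0.0427
scene bail_top []
scene crucible [(array([0.5113, 0.0097, 0.0691]), 0.66)]
scene hook [(array([0.5081, 0.0092, 0.237 ]), 0.56)]
scene hook_tip [(array([0.5153, 0.0431, 0.273 ]), 0.94)]
wrist bail_top [(array([0.5093, 0.0102, 0.2415]), 0.95), (array([0.6677, 0.3112, 0.0035]), 0.7)]
wrist crucible [(array([0.5161, 0.009 , 0.0655]), 0.84)]
wrist hook [(array([0.5136, 0.0135, 0.2399]), 0.79)]
wrist hook_tip []
t25.25 tcp [0.4732 0.0113 0.2257] [-179.5   -2.5   88.4] j [-10.   10.5  -9.8  70.5   2.4  -8.4] d [   4.9   -0.6 -104.6] yaw 0.001 F [ 0.1 -0.6 -0.4] w 0.0427
```

View pics/s10.png

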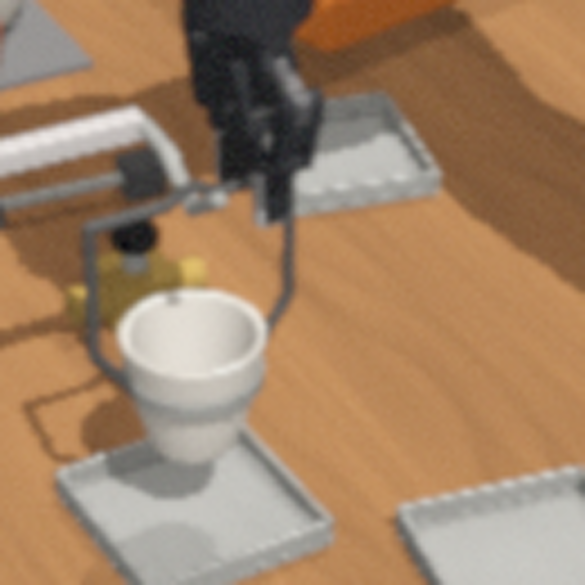

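View pics/w10.png

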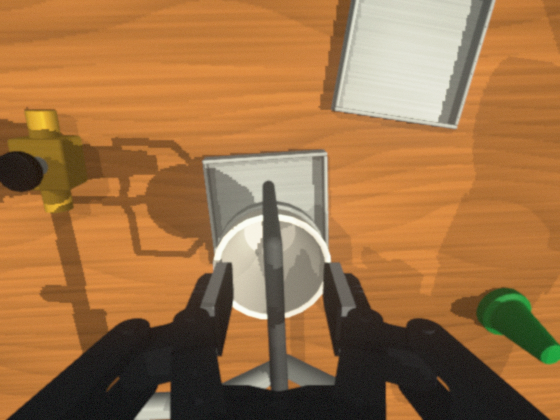

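The crucible hangs on the hook, upright and unmoved in the crop, and the open fingers are clear on both sides (230 and 325 in the wrist view). Raise straight up.

```bash
python3 -m crank '{"delta_pos": [[0,0,-6],[1,0,-18],[1,0,-32],[2,0,-46],[3,0,-60],[4,0,-75],[5,0,-90],[5,0,-105]], "yaw": [0,0,0,0,0,0,0,0], "grip": [0.5,0.5,0.5,0.5,0.5,0.5,0.5,0.5]}' 20
python3 -m crank '{"delta_pos": [[0,-40,0],[0,-80,0],[0,-120,0],[0,-120,0],[0,-120,0],[0,-120,0],[0,-120,0],[0,-120,0]], "yaw": [0,0,0,0,0,0,0,0], "grip": [0.5,0.5,0.5,0.5,0.5,0.5,0.5,0.5]}' 20
python3 - <<'E'
from h import *
import cv2
e=r.read_camera("scene");cv2.imwrite("pics/s11.png",cv2.resize(e["color"][130:390,130:400,::-1],None,fx=2.3,fy=2.3,interpolation=cv2.INTER_CUBIC))
d=r.read_camera("top");cv2.imwrite("pics/t11.png",d["color"][:,:,::-1])
for c in ["scene","top"]:
  for n in ["bail_top","crucible","hook","hook_tip","tray","valve","cone","sheath"]:
    print(c,n,[(np.round(q["xyz"],4),round(q["conf"],2)) for q in r.landmark_of(c,n)][:2])
go([.4735,.0117,.3304],88.4)
E
```

```text
time: 26.25
tcp_pos: [0.4741, 0.0118, 0.332]
tcp_rot: [-179.5, -2.5, 88.5]
wrist_force: [0.6, 0.1, -0.9]
width: 0.0429
time: 27.25
tcp_pos: [0.3544, 0.015, 0.3329]
tcp_rot: [-179.5, -2.5, 88.5]
wrist_force: [-0.1, -0.2, 0.2]
width: 0.0426
scene bail_top [(array([0.5137, 0.0121, 0.2459]), 0.95), (array([0.5111, 0.0071, 0.0687]), 0.62)]
scene crucible [(array([0.5088, 0.0046, 0.0671]), 0.93)]
scene hook [(array([0.5109, 0.0105, 0.2388]), 0.75), (array([0.5139, 0.0471, 0.2708]), 0.34)]
scene hook_tip [(array([0.5118, 0.0461, 0.2734]), 0.77)]
scene tray [(array([ 0.2209, -0.3221,  0.0038]), 0.79), (array([ 0.5177,  0.0062, -0.0013]), 0.7)]
scene valve [(array([ 0.4515, -0.2073,  0.0039]), 0.67)]
scene cone [(array([ 0.6655,  0.3085, -0.0016]), 0.77)]
scene sheath [(array([ 0.4422, -0.3542,  0.0029]), 0.54)]
top bail_top [(array([0.5126, 0.0117, 0.2492]), 0.93)]
top crucible [(array([0.5085, 0.0042, 0.0655]), 0.95)]
top hook [(array([0.5155, 0.0152, 0.2427]), 0.57)]
top hook_tip [(array([0.514 , 0.0487, 0.2645]), 0.77)]
top tray [(array([ 0.5166,  0.0114, -0.0008]), 0.78), (array([ 0.2205, -0.3193, -0.0027]), 0.75)]
top valve [(array([ 0.4449, -0.21  ,  0.0024]), 0.57)]
top cone [(array([ 0.6649,  0.3094, -0.0031]), 0.81)]
top sheath [(array([ 0.4437, -0.3595, -0.0032]), 0.5), (array([ 0.5179,  0.0146, -0.0027]), 0.31)]
t28.15 tcp [0.3542 0.015  0.333 ] [-179.5   -2.5   88.5] j [-12.8  -2.3  -7.5  85.7   2.3 -11.3] d [ -0.2 119.4   1.6] yaw 0.001 F [ 0.5 -0.8 -0.1] w 0.0431
```

View pics/s11.png

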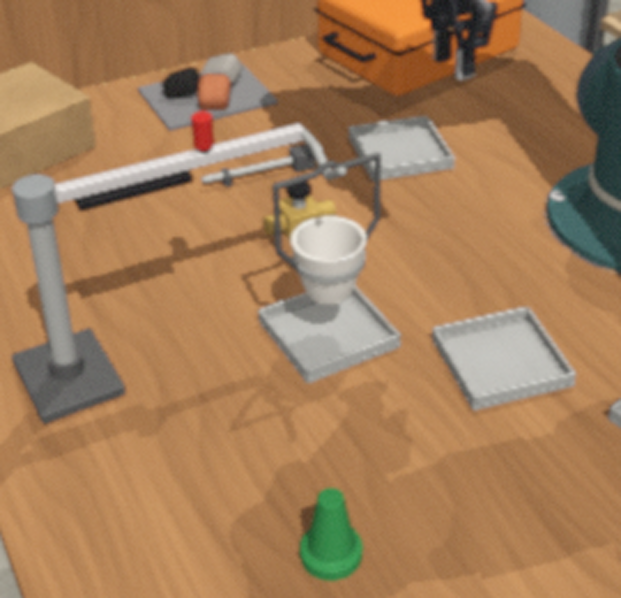

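View pics/t11.png

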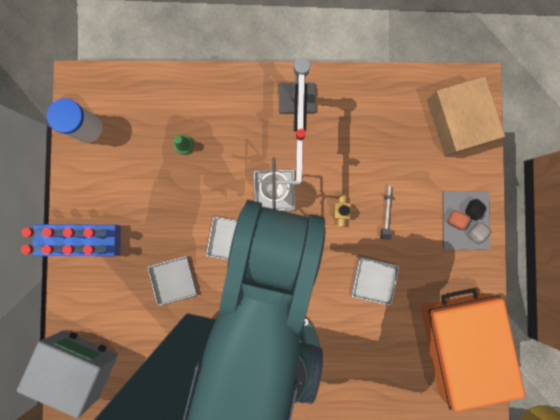

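It hangs upright over the tray, and the bystanders are within a few mm of where they started. I'll wait for any swing to die out and then check stillness.

```bash
for i in 1 2 3; do python3 -m crank '{"delta_pos": [[0,0,0],[0,0,0],[0,0,0],[0,0,0],[0,0,0],[0,0,0],[0,0,0],[0,0,0]], "yaw": [0,0,0,0,0,0,0,0], "grip": [0.5,0.5,0.5,0.5,0.5,0.5,0.5,0.5]}' >/dev/null; done
python3 - <<'E'
from h import *
import cv2
ims=[]
for i in range(12):
    ims.append(r.read_camera("scene")["color"][210:290,245:300].astype(float))
print([round(np.abs(a-ims[0]).max(),0) for a in ims],[round(np.abs(a-ims[0]).mean(),2) for a in ims])
for n in ["bail_top","crucible","hook"]:
    print(n,[(np.round(q["xyz"],4),round(q["conf"],2)) for q in r.landmark_of("scene",n)][:2])
cv2.imwrite("pics/s12.png",cv2.resize(r.read_camera("scene")["color"][170:290,220:340,::-1],None,fx=4.8,fy=4.8,interpolation=cv2.INTER_CUBIC))
print(r.read_state()["time"])
E
```

```text
[np.float64(0.0), np.float64(24.0), np.float64(19.0), np.float64(17.0), np.float64(12.0), np.float64(23.0), np.float64(27.0), np.float64(33.0), np.float64(48.0), np.float64(47.0), np.float64(48.0), np.float64(46.0)] [np.float64(0.0), np.float64(1.54), np.float64(1.56), np.float64(1.48), np.float64(1.42), np.float64(1.67), np.float64(1.91), np.float64(2.12), np.float64(2.37), np.float64(2.48), np.float64(2.52), np.float64(2.42)]
bail_top [(array([0.5161, 0.0114, 0.2457]), 0.71)]
crucible [(array([0.5134, 0.0078, 0.0677]), 0.8)]
hook [(array([0.5126, 0.0097, 0.2395]), 0.7)]
31.95
```

View pics/s12.png

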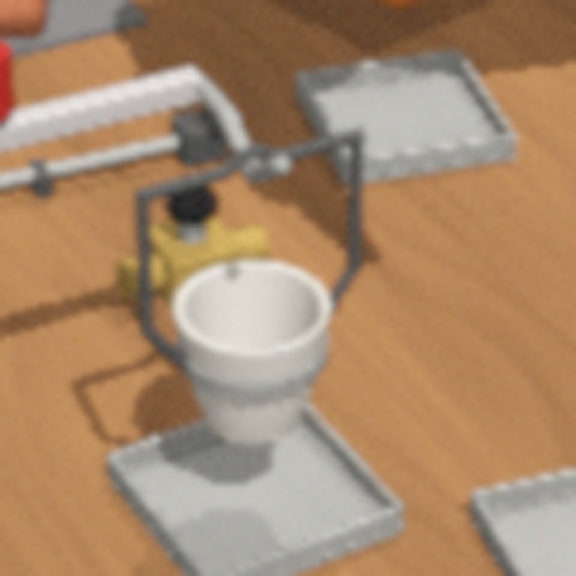

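A residual swing of about a pixel remains. There's time to spare, so I'll let it settle and measure it.

```bash
cat > meas.py <<'E'
from h import *
import cv2
ts=[];ims=[]
for i in range(20):
    ts.append(r.read_state()["time"]); ims.append(cv2.cvtColor(r.read_camera("scene")["color"],cv2.COLOR_RGB2GRAY)[218:268,252:298].astype(np.float32))
w=cv2.createHanningWindow(ims[0].shape[::-1],cv2.CV_32F)
print(ts[0],ts[-1],[tuple(np.round(cv2.phaseCorrelate(ims[0],a,w)[0],2)) for a in ims])
e=r.read_camera("scene");a=proj(e,[.512,.01,.09]);b=proj(e,[.512,.02,.09]);print("px per 10mm y",np.subtract(b,a))
E
python3 meas.py
for i in 1 2 3 4 5 6 7 8; do python3 -m crank '{"delta_pos": [[0,0,0],[0,0,0],[0,0,0],[0,0,0],[0,0,0],[0,0,0],[0,0,0],[0,0,0]], "yaw": [0,0,0,0,0,0,0,0], "grip": [0.5,0.5,0.5,0.5,0.5,0.5,0.5,0.5]}' >/dev/null; done
python3 meas.py
```

```text
31.95 32.9 [(np.float64(0.0), np.float64(0.0)), (np.float64(0.1), np.float64(0.14)), (np.float64(0.06), np.float64(0.07)), (np.float64(-0.01), np.float64(0.03)), (np.float64(-0.11), np.float64(0.08)), (np.float64(-0.23), np.float64(0.02)), (np.float64(-0.33), np.float64(0.06)), (np.float64(-0.39), np.float64(0.14)), (np.float64(-0.33), np.float64(0.11)), (np.float64(-0.42), np.float64(0.05)), (np.float64(-0.45), np.float64(0.12)), (np.float64(-0.31), np.float64(0.12)), (np.float64(-0.28), np.float64(0.14)), (np.float64(-0.31), np.float64(0.08)), (np.float64(-0.17), np.float64(0.16)), (np.float64(-0.25), np.float64(0.14)), (np.float64(-0.09), np.float64(0.17)), (np.float64(0.02), np.float64(0.12)), (np.float64(0.03), np.float64(0.05)), (np.float64(-0.03), np.float64(0.07))]
px per 10mm y [1.6586131  1.99145646]
41.0 41.95 [(np.float64(0.0), np.float64(0.0)), (np.float64(-0.04), np.float64(-0.03)), (np.float64(-0.0), np.float64(-0.01)), (np.float64(-0.03), np.float64(0.01)), (np.float64(0.15), np.float64(-0.04)), (np.float64(-0.0), np.float64(-0.07)), (np.float64(0.02), np.float64(-0.11)), (np.float64(0.03), np.float64(-0.05)), (np.float64(0.1), np.float64(0.04)), (np.float64(-0.01), np.float64(-0.01)), (np.float64(0.12), np.float64(-0.12)), (np.float64(0.0), np.float64(-0.02)), (np.float64(0.07), np.float64(-0.1)), (np.float64(-0.06), np.float64(-0.04)), (np.float64(0.09), np.float64(-0.04)), (np.float64(0.03), np.float64(-0.05)), (np.float64(0.07), np.float64(-0.03)), (np.float64(0.13), np.float64(-0.02)), (np.float64(0.08), np.float64(-0.09)), (np.float64(0.06), np.float64(-0.13))]
px per 10mm y [1.6586131  1.99145646]
```

The crucible is now still: no swing above the noise of about 0.1 px (0.5 mm). Handing in.

```bash
python3 -c "
from cell import r
print(r.close_job(), r.read_state()['time'])"
```

```text
the job is handed in; nothing more can be done
the job is handed in; nothing more can be done
```

The crucible is hanging by its bail in the dip of the hook, upright and still above the farthest tray. I handed the job in at about 42 s of the 64 s allowed; no verdict is reported.

**What I did:** I pinched the red knob and swung the arm about 32°. I then picked the bail up 40 mm to one side of its middle, brought it in over the hook's tip and lowered it until the hook took the weight. After releasing it, I drew the gripper back about 160 mm.

**Last checks:**

| Check | Measured | Limit |
|---|---|---|
| Hook to tray centre, seen from above | about 5 mm | 40 mm |
| Bail bend to dip | about 3–7 mm | 18 mm |
| Crucible underside above the bench | about 67 mm | over 40 mm |
| Crucible motion | none seen above about 0.5 mm | 60 mm/s |
| Valve, cone and sheath shift since the start | at most about 7 mm | 25 mm |

These come from the cameras and trained networks, which are good to about 4 mm, so most of the bystander shift is probably noise.

**What went wrong:**
- On the way to the crucible, joint 6 hit its 180° limit. The move stopped short and left the tool tilted about 2.5°. I took the grasp a half turn round instead; the small tilt stayed but did no harm.
- The crucible swung slightly after release, so I waited about 14 s for it to settle.

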